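# Take the weighing pan off its cell with the transport wedge

## Robot

A 7-joint arm with a two-finger parallel gripper is mounted at the origin on a cart in front of the work surface, level with it; the furniture and walls round the work are solid. World frame = base frame: x ahead of the robot, y to its left, z up, the work surface at z = 0. Lengths are in m, angles in rad, forces in N, time in s.
With the tool pointing down it reaches from about 0.35 to 0.775 m from the base axis. Payload 3.1 kg.
Tool frame: the origin (TCP) lies on the centre line of the jaws, within the pads' length; the fingertips stand 25 mm ahead of it and the grasp point (between the pads) lies 6 mm ahead of it; z points along the fingers, y is the line along which they close (so a half turn about z gives the same grasp; the last joint's range is limited). The gripper opens to 85 mm and grips with 20 to 120 N. Pads are 22 mm wide; open, the fingers measure 114 mm over their backs; the gripper's body (76 mm by 85 mm) begins 54 mm behind the grasp point. The pads swing forward as they close: fully open they stand 13 mm farther back than shut.
Start: joints at [-1.268, 0.311, 0.014, 1.512, -0.004, 1.319, -0.027], TCP at [0.186, 0.518, 0.256] pointing down, gripper open.
Joint ranges: [-2.7, 2.7], [-0.3, 1.91], [-1.27, 1.3], [0.12, 2.57], [-1.44, 4.58], [0.2, 2.03], [-3.05, 3.05]. Speed limits (rad/s): [2.79, 2.79, 3.14, 3.14, 3.14, 3.14, 3.14].

## Interface

Orientations are given as a unit quaternion [w, x, y, z].
In Python, from rig import get_state, viewer, job gives the robot as it stands.
- The arm moves only by the shell command python3 -m pendant 'ROWS' [FORCE]. ROWS is a JSON object of lists of equal length, an entry for each row: "delta_pos": the shift along the tool's x, y, z in mm, a list of three; "twist": the turn, a rotation vector about the tool's x, y, z in degrees, a list of three; "hand": the finger opening in mm, from 0 to 85.4. A call has exactly 5 rows; each row is the pose to reach, as a shift and turn from the pose commanded when the call began, along the tool's axes at that moment; what a row does not reach only later rows make up. A row lasts 1/8 s, in which the tool goes at most 62.5 mm and 10.7 degrees, less where a joint would pass 70% of its speed; a pose out of reach is approached as far as the arm can. A call with a gripper value outside its range is refused whole. The fingers move at their own pace and stop on an object; FORCE is the grip in N (left out, the last holds). Time passes only in rows, so rows that repeat a pose let the fingers close, or fill a call up. It gives the time, the measured TCP pose, the force, the opening and the grip force at its end, in the units of the state.
- get_state(): the state, without advancing time (a new reading comes with each control period).
- viewer.snapshot(name): name is "side" or "top"; returns the picture (480x640x3 uint8, blue, green, red); there is no depth.
- viewer.camera_info(name): a dict with "intrinsics" (3x3 intrinsics, pixels), "distortion" ([k1, k2, p1, p2, k3] as OpenCV has them; the pictures are not rectified), "position" and "attitude" of the camera in the world. Camera axes: x right, y down, z forward; pixel columns grow to the right and rows downward; lengths in m; the calibration is good to about 2 mm. A picture is of the moment at which its call begins. camera_info takes no time and is no camera call.
- job.job_done(): hands the job in; it is judged then, once.
The state is a dict: "t": time; "joint_pos": joint angles; "joint_velocities": joint speeds; "tau": joint torques, N m; "tcp_pos": TCP position; "eef_rot": TCP orientation; "force": force on the tool from outside, world axes, zero at the start; "torque": the same for the moment, N m; "opening": finger opening in m; "grasp_force": force on a finger pad.
Only numpy, scipy, OpenCV 4.12 (cv2) and the standard library are available. Lean on these libraries where they do the work, as an engineer would, in place of code of your own. Each camera call takes 0.05 s, during which the arm holds its last target. There are 200 camera calls.

## Task

The balance is about to be moved, so take its pan's weight off the weighing cell: slide the glass door on its left side fully open, pick up the forked wedge by the handle, lay it flat on the chamber floor and push it in, a tine on either side of the pan's stem, until the pan has just lifted off its seat, by some 2 to 4 mm. Finish while still holding the wedge there, the pan resting on it, so that a colleague can tighten the transport lock. Keep the gripper off the pan and leave the other things on the desk where they are.

Things in the scene. Friction and masses are not known exactly. Their poses are not given: they have to be found in the camera images.
- balance: Fixed white analytical balance, x -135 to +180 mm, 184 mm wide, 246 mm high, glass chamber in its front half. Origin on the desk under the pan's axis; x to its back, y to its left (door side), z up. Chamber inside: x -72 to +72 mm, right glass y -77, glass roof z 238. Left: sliding glass door at y +84 to +88 mm in rails (top rail to z 246 mm; lower rail z 54 mm, out to y +92).
- chamber_floor (a point): Point on the flat dark steel floor of the chamber on the pan's axis, 55 mm above the desk; axes as the balance's. The floor is level with the sill of the doorway and reaches out to y = +82 mm. A vertical stem 10 mm in diameter rises here and carries the pan.
- side_door (a joint): Glass door on the left side: 0 = shut, 0.115 m = fully open at its stop, moving to the back (+x of the balance). Starts 0 to 30 mm open. Sliding friction about 1.5 N; stays where left. Fully open it frees the doorway from x = -70 to +39 mm of the balance, z = 55 to 238 mm; its grip then stands at x = +46 mm, out to y = +122 mm.
- door_grip (a point): Point to pinch on the door's black grip near its front edge, riding with the door, 210 mm above the desk; axes as the balance's. The grip is an upright plate 10 mm thick along x (this point mid-way), 34 mm out from the glass (20 mm inward to 14 mm outward of this point along y), 45 mm below to 22 mm above this point. The top rail of the balance is 36 mm above this point, 18 mm inward.
- pan_lift (a joint): Height of the pan and its stem above their seat on the weighing cell, in m: 0 = seated; the pan moves straight up only, up to 0.020, and sinks back by its weight when not supported (pan and stem together 0.3 to 0.65 kg).
- weighing_pan: Round steel pan, 80 mm in diameter, over the chamber floor. Origin at the centre of its flat underside, which is 12 mm above the chamber floor when seated (67 mm above the desk).
- fork: Forked wedge, aluminium, black handle with a steel end, loose on the desk, 252 mm long, 0.2 to 0.3 kg. Origin on its flat underside below the middle of the grip (balance point 20 mm ahead); x to the tines, z up. Handle x -62 to +62, 24 wide, 30 mm high. Two tines, y 10 to 21 mm either side (slot 20 mm), x 107 to 190; tops slope evenly from 20 mm high at x = 106 to 6 mm at the tips (1 in 6).
- fork_tip (a point): Point on the fork's underside midway between the tine tips; axes as the fork's. With the fork flat on the chamber floor, pushed square in through the doorway (its x along -y of the balance), the tines touch the pan's near edge when this point is about 3 mm short of the stem's axis; from there each 6 mm of push lifts the pan 1 mm (3 mm of lift about 15 mm past the axis).
- filter_case: Low black box, 50 x 48 x 26 mm; leave alone. Origin at its underside.
- coverslips: Small box, 35 x 35 x 22 mm; leave alone. Origin at its underside.
- tape_roll: Flat roll of tape, 62 mm in diameter, 19 mm high; leave alone. Origin at its underside.

How it is judged:
On the way, in this order (a step that is already met when the one before it is completed fails the run):
1. the side door is slid fully open (value of joint side_door above 0.105 m and value of joint pan_lift below 0.001 m), for 0.2 s.
2. the fork is in the doorway, its tips under the near part of the pan, the pan still seated (y of fork_tip in the frame of chamber_floor between -0.02 and 0.045 m and z of fork_tip in the frame of chamber_floor below 0.008 m and value of joint pan_lift below 0.001 m).
At the end, for the whole second after the job is handed in: Door open at least 105 mm; pan 1 to 5 mm above its seat, resting on the fork (over 0.5 N); fork flat on the chamber floor (tip within 4 mm, tilt under 0.1 rad), astride the stem (within 12 mm of its axis), tips within 5 mm of the axis or past it, at rest, still gripped (over 2 N) (value of joint side_door above 0.105 m and value of joint pan_lift between 0.001 and 0.005 m and contact force between fork and weighing_pan above 0.5 N and contact force between the fingers and fork above 2 N and z of fork_tip in the frame of chamber_floor between -0.004 and 0.004 m and angle between fork's own z axis and vertical below 0.1 rad and x of fork_tip in the frame of chamber_floor between -0.012 and 0.012 m and y of fork_tip in the frame of chamber_floor below 0.005 m and linear speed of fork below 0.02 m/s); the arm keeps its last pose, push and grip.
It fails at once if the pan is lifted more than 8 mm (value of joint pan_lift above 0.008 m).
It fails at once if the gripper touches the pan (contact force between the fingers and weighing_pan above 0.5 N).
It fails at once if a bystander is pushed away (distance of any of tape_roll, filter_case, coverslips from where it was at the start of the episode above 0.03 m).
It also fails if it takes over 58 s, if anything falls off the work surface, if the arm or the gripper's body presses on something with over 40 N, if the wrist force passes 120 N, or if a joint passes its speed limit or range.

## Working session

There is one attempt and no reset: what is moved stays moved. The work goes in short steps, Python scripts to look and compute and a shell command to move; the robot and the scene stay as the last step left them, time stands still between calls to the robot, and variables do not carry over. Pictures are saved under pics/ and viewed, at most 10 in all, crops included, and the job is handed in when it is done.

```bash
ls; mkdir -p pics
python3 - <<'E'
from rig import get_state, viewer, job
import cv2
s=get_state(); print({k:s[k] for k in('t','tcp_pos','eef_rot','opening')})
for n in("side","top"):
    cv2.imwrite(f"pics/{n}0.png",viewer.snapshot(n)); print(n,viewer.camera_info(n))
E
```

```text
pics
{'t': 0.0, 'tcp_pos': array([0.18567524, 0.5169788 , 0.25519664]), 'eef_rot': array([-1.44034443e-04,  1.71522794e-01,  9.85179423e-01, -1.18983063e-03]), 'opening': 0.08554004890545759}
side {'intrinsics': array([[441.38099523,   0.        , 317.41231987],
       [  0.        , 441.38099523, 242.27530095],
       [  0.        ,   0.        ,   1.        ]]), 'distortion': array([-0.09081337,  0.        ,  0.        ,  0.        ,  0.        ]), 'position': array([0.29393543, 0.74185062, 0.6438452 ]), 'attitude': array([ 0.05954965, -0.11781474,  0.88674731, -0.44300422])}
top {'intrinsics': array([[613.74845161,   0.        , 322.38474714],
       [  0.        , 613.74845161, 247.61916964],
       [  0.        ,   0.        ,   1.        ]]), 'distortion': array([-0.14422819,  0.        ,  0.        ,  0.        ,  0.        ]), 'position': array([-0.13230623, -0.20415959,  0.95516183]), 'attitude': array([-0.28812006,  0.79477909, -0.4989828 ,  0.1906022 ])}
```

View pics/side0.png

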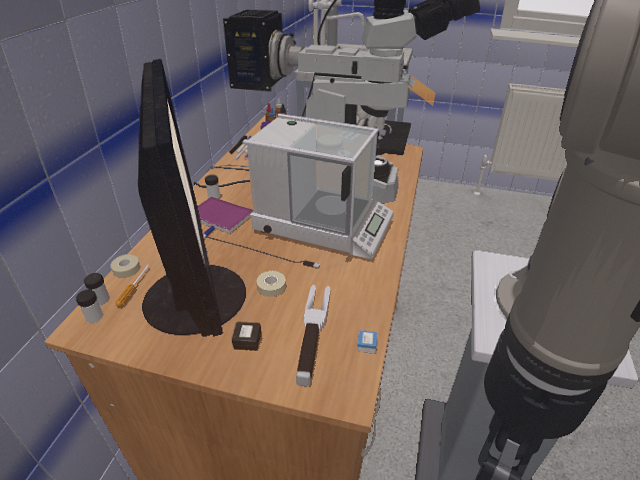

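View pics/top0.png

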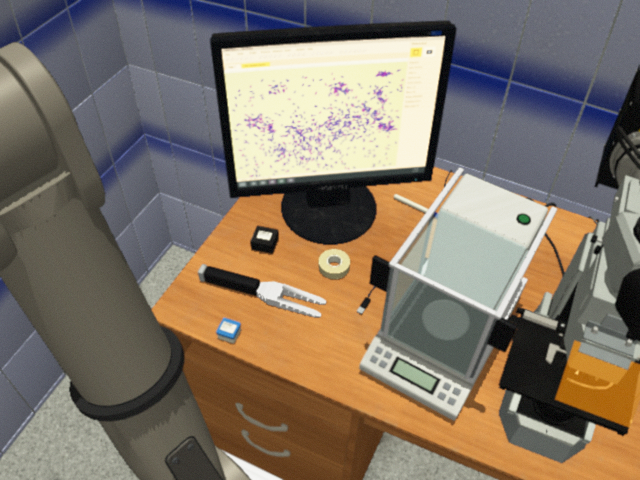

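Side view: balance with grip at about (346,182), fork from (304,375) to tips (310–327,288). Top view: fork from (205,273) to (323,307), balance grip (379,272), pan (445,320).

```bash
cat > h.py <<'E'
import cv2, numpy as np
from scipy.spatial.transform import Rotation as R
from rig import get_state, viewer, job
def cam(n):
    c=viewer.camera_info(n); q=c['attitude']
    return c['intrinsics'],c['distortion'],np.array(c['position']),R.from_quat(np.r_[q[1:],q[0]])
def ray(n,uv):
    K,D,p,r=cam(n); a=cv2.undistortPoints(np.array([[uv]],float),K,D)[0,0]
    d=r.apply([a[0],a[1],1]); return p,d/np.linalg.norm(d)
def onz(n,uv,z):
    p,d=ray(n,uv); return p+d*(z-p[2])/d[2]
def tri(a,b):
    p,d=ray('side',a); q,e=ray('top',b)
    s=np.linalg.lstsq(np.c_[d,-e],q-p,rcond=None)[0]
    x,y=p+s[0]*d,q+s[1]*e; return (x+y)/2,np.linalg.norm(x-y)
def proj(n,P):
    K,D,p,r=cam(n); P=np.atleast_2d(np.array(P,float))
    return cv2.projectPoints(r.inv().apply(P-p),np.zeros(3),np.zeros(3),K,D)[0][:,0]
E
python3 - <<'E'
from h import *
print(tri((346,182),(379,272)), tri((330,205),(445,320)))
for n,uv in (('side',(304,380)),('side',(310,288)),('side',(327,289)),('top',(203,272)),('top',(325,300)),('top',(320,315)),('side',(271,284)),('top',(334,264))): print(n,uv,onz(n,uv,.01).round(3))
a=cv2.imread('pics/side0.png');b=cv2.imread('pics/top0.png')
up=lambda i,x,y,w,h,f:cv2.resize(i[y:y+h,x:x+w],None,fx=f,fy=f,interpolation=cv2.INTER_CUBIC)
cv2.imwrite('pics/c1.png',np.hstack([up(a,240,110,160,200,2.5),up(b,350,160,160,200,2.5)]))
cv2.imwrite('pics/c2.png',np.hstack([up(a,230,265,150,125,2.66),up(b,190,220,150,125,2.66)]))
E
```

```text
(array([ 0.44601511, -0.04013731,  0.20149038]), np.float64(0.0001676595187803621)) (array([ 0.50455998, -0.15541272,  0.06527708]), np.float64(0.0035730863712544305))
side (304, 380) [0.436 0.31  0.01 ]
side (310, 288) [0.489 0.086 0.01 ]
side (327, 289) [0.453 0.08  0.01 ]
top (203, 272) [0.441 0.311 0.01 ]
top (325, 300) [0.486 0.068 0.01 ]
top (320, 315) [0.451 0.062 0.01 ]
side (271, 284) [0.572 0.096 0.01 ]
top (334, 264) [0.572 0.089 0.01 ]
```

View pics/c1.png

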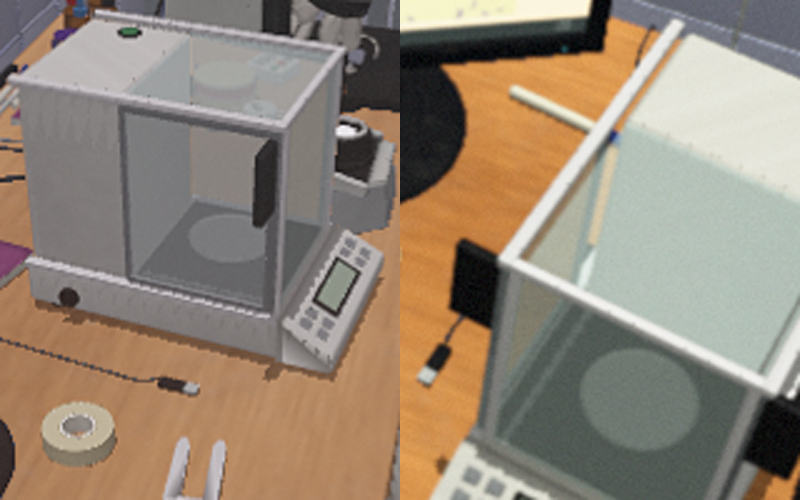

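View pics/c2.png

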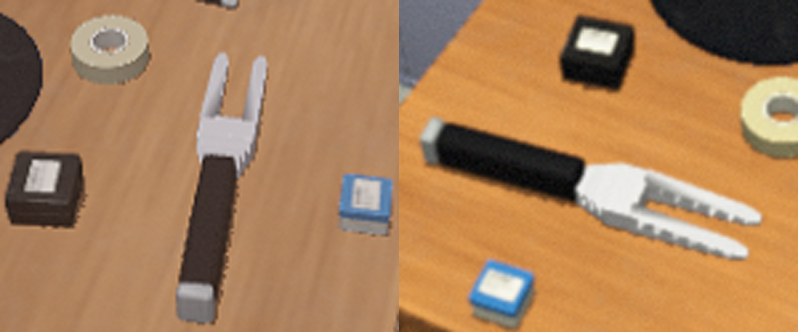

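Crops: balance roof corners, grip, pan ellipse and fork tines/handle are clear; I use their crop positions mapped to full pixels below.

Run:
```python
from h import *
S=lambda x,y:(x/2.5+240,y/2.5+110); T=lambda x,y:((x-400)/2.5+350,y/2.5+160)
for n,a,b in (('FL',(288,128),(505,262)),('BL',(18,82),(683,25)),('FR',(345,48),(775,388)),('pan',(228,238),(640,399)),('griptopout',(256,152),(460,240)),('gripbotout',(254,224),(452,312)),('griptopin',(276,138),(497,258))):
    print(n,*tri(S(*a),T(*b)))
print('pan z.07',onz('side',S(228,238),.07),onz('top',T(640,399),.07))
s=lambda x,y:(x/2.66+230,y/2.66+265); t=lambda x,y:((x-399)/2.66+190,y/2.66+220)
for n,a,b in (('tipA',(221,56),(760,217)),('tipB',(261,59),(745,252)),('handle end top mid',(198,289),(440,138)),('black front',(219,160),(582,178)),('case',(42,172),(598,38)),('tape',(110,45),(785,110)),('slips',(365,190),(503,282))):
    print(n,*tri(s(*a),t(*b)))
# masks
for n,box in (('side',(285,300,40,90)),('top',(195,260,75,40))):
    im=cv2.imread(f'pics/{n}0.png');x,y,w,h=box
    m=np.zeros(im.shape[:2],np.uint8);m[y:y+h,x:x+w]=(im[y:y+h,x:x+w].max(2)<75)*255
    c=max(cv2.findContours(m,0,2)[0],key=cv2.contourArea);r=cv2.minAreaRect(c);print(n,r,cv2.boxPoints(r).round(1).tolist(),onz(n,r[0],.02))
st=get_state();q=st['eef_rot'];print(R.from_quat(np.r_[q[1:],q[0]]).as_matrix().round(3),st['tcp_pos'])
```

```text
FL [ 0.43433291 -0.06116399  0.24139699] 0.003944319072176186
BL [ 0.68603922 -0.09682081  0.23928138] 0.008080015416360317
FR [ 0.41447966 -0.23369899  0.24370382] 0.004076455088441365
pan [ 0.50330441 -0.15649569  0.06585022] 0.0004201640256139295
griptopout [ 0.45066549 -0.0280041   0.23140794] 0.002978145627663002
gripbotout [ 0.44935391 -0.02977852  0.16256026] 0.006014683408259788
griptopin [ 0.44192204 -0.05423468  0.23412843] 0.0023130834616827255
pan z.07 [ 0.50159057 -0.14982553  0.07      ] [ 0.50059147 -0.15674875  0.07      ]
tipA [0.4878649  0.06802156 0.00075522] 0.001959044225716614
tipB [0.45543104 0.06434119 0.00185809] 0.0017003687371420367
handle end top mid [0.43722457 0.3026171  0.01861526] 0.001320308214869394
black front [0.45343307 0.1920924  0.0173875 ] 0.0008693443770600188
case [0.568244   0.24246909 0.02601378] 0.0011551411380462792
tape [0.57531538 0.08960878 0.01201453] 0.004512361516392963
slips [0.34866459 0.19571173 0.02154829] 0.001555556772283176
side ((308.3799743652344, 349.1600036621094), (14.758050918579102, 52.234554290771484), 10.30484676361084) [[296.3999938964844, 373.5], [305.79998779296875, 322.1000061035156], [320.29998779296875, 324.79998779296875], [311.0, 376.20001220703125]] [0.44444756 0.25138495 0.02      ]
top ((230.59616088867188, 280.4807434082031), (56.6579475402832, 16.225574493408203), 15.255118370056152) [[201.10000610351562, 280.8999938964844], [205.39999389648438, 265.20001220703125], [260.1000061035156, 280.1000061035156], [255.8000030517578, 295.79998779296875]] [0.44080101 0.24705103 0.02      ]
[[-0.941  0.338 -0.001]
 [ 0.338  0.941 -0.002]
 [-0.    -0.002 -1.   ]] [0.18565813 0.517066   0.25532377]
```

```bash
cat >> h.py <<'E'
def go(x,y,z,yaw):
    """delta (mm, deg) in tool axes to world TCP pos (m) with tool y axis at yaw deg, tool straight down"""
    s=get_state();q=s['eef_rot'];r=R.from_quat(np.r_[q[1:],q[0]]);p=s['tcp_pos']
    a=np.radians(yaw);Y=np.array([np.cos(a),np.sin(a),0]);Z=np.array([0,0,-1.]);X=np.cross(Y,Z)
    t=R.from_matrix(np.c_[X,Y,Z])
    print('t',round(s['t'],2),'tcp',np.round(p,4),'F',np.round(s['force'],1),'open',round(s['opening'],4),'g',np.round(s['grasp_force'],1),'delta',(r.inv().apply(np.array([x,y,z])-p)*1e3).round(1),'twist',np.degrees((r.inv()*t).as_rotvec()).round(1))
E
python3 -c "
from h import *
go(.316,.24,.31,70.2);go(.447,-.041,.31,-7.5)"
python3 -m pendant '{"delta_pos":[[-43,-44,-25],[-87,-88,-50],[-130,-131,-55],[-174,-175,-55],[-217,-219,-55]],"twist":[[0,0,10],[0,0,20],[0,0,30],[0,0,40],[0,0,50]],"hand":[80,80,80,80,80]}' 40
python3 -c "
from h import *
go(.447,-.041,.31,-7.5)"
```

```text
t 0.1 tcp [0.1857 0.5171 0.2553] F [-0.2  0.4 -0.1] open 0.0853 g 0.0 delta [-216.3 -216.8  -54.2] twist [-0.1  0.   0.1]
t 0.1 tcp [0.1857 0.5171 0.2553] F [-0.2  0.4 -0.1] open 0.0853 g 0.0 delta [-434.5 -437.   -53.7] twist [-0.1  0.1 77.8]
t: 0.72
tcp_pos: [0.3144, 0.241, 0.3112]
eef_rot: [-0.0, 0.574, 0.819, 0.0]
force: [1.0, -0.2, -0.5]
opening: 0.0798
grasp_force: 0.0
t 0.72 tcp [0.3144 0.241  0.3112] F [ 1.  -0.2 -0.5] open 0.0798 g 0.0 delta [-310.3   28.5    1.1] twist [ 0.  -0.  27.4]
```

```bash
python3 -m pendant '{"delta_pos":[[-62,6,0],[-124,12,0],[-186,18,0],[-248,24,0],[-310,28,1]],"twist":[[0,0,7],[0,0,14],[0,0,21],[0,0,27.4],[0,0,27.4]],"hand":[80,80,80,80,80]}'
python3 - <<'E'
from h import *
go(.447,-.041,.216,-7.5)
for n in("side","top"): cv2.imwrite(f"pics/{n}1.png",viewer.snapshot(n))
a=cv2.imread('pics/side1.png');b=cv2.imread('pics/top1.png')
up=lambda i,x,y,w,h,f:cv2.resize(i[y:y+h,x:x+w],None,fx=f,fy=f,interpolation=cv2.INTER_CUBIC)
cv2.imwrite('pics/c3.png',np.hstack([up(a,240,90,160,200,2.5),up(b,340,150,160,200,2.5)]))
E
```

```text
t: 1.35
tcp_pos: [0.4478, -0.0396, 0.3102]
eef_rot: [-0.0, 0.75, 0.662, 0.0]
force: [1.1, 1.3, 0.1]
opening: 0.08
grasp_force: 0.0
t 1.35 tcp [ 0.4478 -0.0396  0.3102] F [1.1 1.3 0.1] open 0.08 g 0.0 delta [-1.5 -0.7 94.2] twist [ 0.  -0.   0.4]
```

View pics/c3.png

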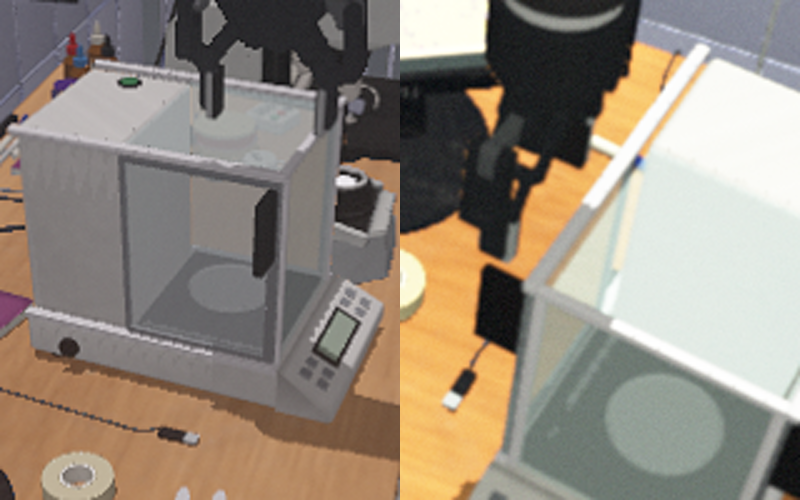

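The fingers straddle the grip (back finger at crop (212,100), front (325,110), grip at (265,230)); descend, close.

```bash
python3 -m pendant '{"delta_pos":[[-1.5,-0.7,40],[-1.5,-0.7,80],[-1.5,-0.7,94],[-1.5,-0.7,94],[-1.5,-0.7,94]],"twist":[[0,0,0.4],[0,0,0.4],[0,0,0.4],[0,0,0.4],[0,0,0.4]],"hand":[80,80,80,30,0]}' 30
python3 -m pendant '{"delta_pos":[[0,0,0],[0,0,0],[0,0,0],[0,0,0],[0,0,0]],"twist":[[0,0,0],[0,0,0],[0,0,0],[0,0,0],[0,0,0]],"hand":[0,0,0,0,0]}'
python3 -c "
from h import *
go(.447,-.041,.216,-7.5)"
```

```text
t: 2.08
tcp_pos: [0.4477, -0.0394, 0.2177]
eef_rot: [0.001, 0.752, 0.659, 0.001]
force: [-0.8, -0.8, -0.5]
opening: 0.0452
grasp_force: 0.0
t: 2.7
tcp_pos: [0.4471, -0.0394, 0.2172]
eef_rot: [0.0, 0.752, 0.659, 0.001]
force: [-1.1, -0.4, 5.8]
opening: 0.0098
grasp_force: 32.2
t 2.7 tcp [ 0.4471 -0.0394  0.2172] F [-1.1 -0.4  5.8] open 0.0098 g 32.2 delta [-1.6  0.1  1.2] twist [ 0.1 -0.  -0. ]
```

```bash
python3 -m pendant '{"delta_pos":[[0,15,0],[0,35,0],[0,60,0],[0,85,0],[0,100,0]],"twist":[[0,0,0],[0,0,0],[0,0,0],[0,0,0],[0,0,0]],"hand":[0,0,0,0,0]}'
python3 -m pendant '{"delta_pos":[[0,3,0],[0,6,0],[0,9,0],[0,11,0],[0,11,0]],"twist":[[0,0,0],[0,0,0],[0,0,0],[0,0,0],[0,0,0]],"hand":[0,0,0,0,0]}'
```

```text
t: 3.32
tcp_pos: [0.5471, -0.0519, 0.2173]
eef_rot: [0.0, 0.752, 0.66, 0.001]
force: [-1.9, 1.6, 6.7]
opening: 0.0098
grasp_force: 32.4
t: 3.95
tcp_pos: [0.5574, -0.0532, 0.2173]
eef_rot: [0.0, 0.752, 0.66, 0.001]
force: [-0.9, 0.3, 5.1]
opening: 0.0098
grasp_force: 32.0
```

```bash
python3 -m pendant '{"delta_pos":[[0,2,0],[0,4,0],[0,5,0],[0,6,0],[0,6,0]],"twist":[[0,0,0],[0,0,0],[0,0,0],[0,0,0],[0,0,0]],"hand":[0,0,0,0,0]}'
```

```text
t: 4.58
tcp_pos: [0.559, -0.0534, 0.2173]
eef_rot: [-0.004, 0.752, 0.659, -0.002]
force: [-13.0, 3.9, 12.6]
opening: 0.0095
grasp_force: 35.4
```

```bash
python3 -m pendant '{"delta_pos":[[0,-3,0],[0,-3,0],[0,-3,0],[0,-3,0],[0,-3,0]],"twist":[[0,0,0],[0,0,0],[0,0,0],[0,0,0],[0,0,0]],"hand":[80,80,80,80,80]}'
python3 -m pendant '{"delta_pos":[[0,0,-20],[0,0,-60],[0,0,-95],[0,0,-95],[0,0,-95]],"twist":[[0,0,0],[0,0,0],[0,0,0],[0,0,0],[0,0,0]],"hand":[80,80,80,80,80]}'
python3 -c "
from h import *
go(.442,.269,.13,8.3)"
```

```text
t: 5.2
tcp_pos: [0.5596, -0.0545, 0.2162]
eef_rot: [0.0, 0.752, 0.659, -0.0]
force: [0.4, -0.2, -0.9]
opening: 0.0799
grasp_force: 0.0
t: 5.82
tcp_pos: [0.5593, -0.0543, 0.3106]
eef_rot: [-0.0, 0.752, 0.659, -0.0]
force: [-0.5, -0.2, -0.2]
opening: 0.0796
grasp_force: 0.0
t 5.83 tcp [ 0.5593 -0.0543  0.3106] F [-0.5 -0.2 -0.2] open 0.0796 g 0.0 delta [ 305.1 -158.5  180.8] twist [ -0.1  -0.  -15.9]
```

```bash
python3 -m pendant '{"delta_pos":[[20,-55,0],[50,-110,0],[100,-140,20],[150,-150,40],[205,-158,60]],"twist":[[0,0,0],[0,0,-4],[0,0,-8],[0,0,-12],[0,0,-16]],"hand":[75,75,75,75,75]}'
python3 - <<'E'
from h import *
go(.442,.269,.028,8.3)
for n in("side","top"): cv2.imwrite(f"pics/{n}2.png",viewer.snapshot(n))
E
```

```text
t: 6.45
tcp_pos: [0.4283, 0.1707, 0.2498]
eef_rot: [-0.001, 0.652, 0.758, -0.0]
force: [0.0, 0.4, 0.3]
opening: 0.075
grasp_force: 0.0
t 6.45 tcp [0.4283 0.1707 0.2498] F [0.  0.4 0.3] open 0.075 g 0.0 delta [ 95.1  28.5 221.8] twist [-0.1 -0.   0.3]
```

View pics/side2.png

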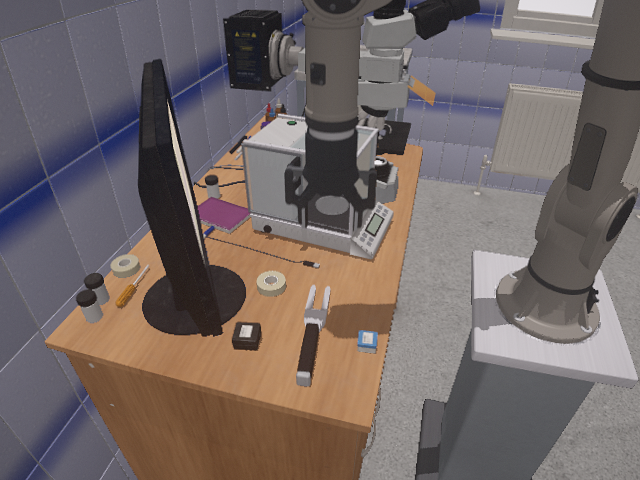

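Nothing has moved except the door, which is open; the pan shows at (332,206) and the fork is undisturbed at (304,375)–(327,288). Descend on the handle.

```bash
python3 -m pendant '{"delta_pos":[[48,14,50],[95,28,100],[95,28,150],[95,28,200],[95,28,222]],"twist":[[0,0,0.3],[0,0,0.3],[0,0,0.3],[0,0,0.3],[0,0,0.3]],"hand":[70,70,70,70,70]}'
python3 -m pendant '{"delta_pos":[[0,0,0],[0,0,0],[0,0,0],[0,0,0],[0,0,0]],"twist":[[0,0,0],[0,0,0],[0,0,0],[0,0,0],[0,0,0]],"hand":[70,20,0,0,0]}' 60
python3 -m pendant '{"delta_pos":[[0,0,0],[0,0,0],[0,0,0],[0,0,0],[0,0,0]],"twist":[[0,0,0],[0,0,0],[0,0,0],[0,0,0],[0,0,0]],"hand":[0,0,0,0,0]}'
```

```text
t: 7.18
tcp_pos: [0.4402, 0.2654, 0.0248]
eef_rot: [-0.001, 0.655, 0.756, -0.004]
force: [0.5, -0.1, 0.4]
opening: 0.0701
grasp_force: 0.0
t: 7.8
tcp_pos: [0.4444, 0.2682, 0.0308]
eef_rot: [0.0, 0.655, 0.755, 0.001]
force: [-0.8, 0.2, 5.3]
opening: 0.0227
grasp_force: 60.2
t: 8.43
tcp_pos: [0.4444, 0.2682, 0.0308]
eef_rot: [0.0, 0.655, 0.756, 0.001]
force: [-1.1, -0.4, 6.9]
opening: 0.023
grasp_force: 60.2
```

```bash
python3 -m pendant '{"delta_pos":[[0,0,-20],[0,0,-50],[0,0,-80],[0,0,-110],[0,0,-110]],"twist":[[0,0,0],[0,0,0],[0,0,0],[0,0,0],[0,0,0]],"hand":[0,0,0,0,0]}'
python3 - <<'E'
from h import *
print('mon',tri((212,333),(232,195)),tri((153,62),(213,37)))
b={'side':(312,190,40,32),'top':(418,292,56,58)}
P=[]
for f,n in (('side0','side'),('side2','side'),('top0','top')):
    im=cv2.imread(f'pics/{f}.png');x,y,w,h=b[n]
    g=cv2.GaussianBlur(cv2.cvtColor(im,6),(3,3),0)[y:y+h,x:x+w]
    _,m=cv2.threshold(g,0,255,cv2.THRESH_BINARY+cv2.THRESH_OTSU)
    c=max(cv2.findContours(m,0,1)[0],key=cv2.contourArea);c=cv2.convexHull(c)
    e=cv2.fitEllipse(c);uv=np.array(e[0])+(x,y);print(f,uv,e[1],e[2],cv2.contourArea(c))
    for z in(.067,.070): print(onz(n,uv,z))
    # expected pan sizes
    th=np.linspace(0,6.28,40);C=onz(n,uv,.069);Q=proj(n,C+.04*np.c_[np.cos(th),np.sin(th),0*th])
    print(' expected',cv2.fitEllipse(Q.astype(np.float32)))
    P.append(cv2.resize(m,(300,300)))
cv2.imwrite('pics/m.png',np.hstack(P[:2]+[P[2]])[:, :800])
for n in("side","top"): cv2.imwrite(f"pics/{n}3.png",viewer.snapshot(n))
go(.545,.177,.14,-7.2)
E
```

```text
t: 9.05
tcp_pos: [0.4452, 0.2685, 0.1412]
eef_rot: [0.001, 0.655, 0.756, 0.003]
force: [-0.2, 0.1, -2.7]
opening: 0.023
grasp_force: 59.4
mon (array([0.58551444, 0.32058221, 0.09280994]), np.float64(0.006354844250481037)) (array([0.57937896, 0.30758393, 0.49025253]), np.float64(0.07036934933898976))
side0 [327.28383827 206.78444862] (41.43413162231445, 45.78929138183594) 154.27392578125 1036.5
[ 0.51017768 -0.14494472  0.067     ]
[ 0.50905306 -0.14033276  0.07      ]
 expected ((327.2897644042969, 207.0521240234375), (17.632614135742188, 32.92416763305664), 90.72039031982422)
side2 [336.85577011 208.25873566] (23.220022201538086, 44.34744644165039) 108.1904525756836 645.5
[ 0.48611128 -0.14452084  0.067     ]
[ 0.48511183 -0.13991108  0.07      ]
 expected ((336.8670654296875, 208.5301971435547), (17.798601150512695, 33.100669860839844), 91.50914764404297)Traceback (most recent call last):
  File "<stdin>", line 10, in <module>
cv2.error: OpenCV(4.12.0) /io/opencv/modules/imgproc/src/shapedescr.cpp:361: error: (-201:Incorrect size of input array) There should be at least 5 points to fit the ellipse in function 'fitEllipseNoDirect'
```

Run:
```python
from h import *
for n in("side","top"): cv2.imwrite(f"pics/{n}3.png",viewer.snapshot(n))
print('mon right-low',[onz('top',(432,178),z).round(3) for z in(.08,.1,.12)],'left-low',[onz('top',(232,195),z).round(3) for z in(.08,.1,.12)])
for f,n,(x,y,w,h) in (('side3','side',(310,192,44,30)),('top0','top',(414,290,64,62)),('top3','top',(414,290,64,62))):
    im=cv2.imread(f'pics/{f}.png');g=cv2.GaussianBlur(cv2.cvtColor(im,6),(3,3),0)[y:y+h,x:x+w]
    print(f,'row'); print(g[h//2].tolist()); print('col',g[:,w//2].tolist())
def up(f,x,y,w,h,k): 
    i=cv2.imread(f'pics/{f}.png')[y:y+h,x:x+w].astype(float); lo,hi=np.percentile(i,(2,98));i=np.clip((i-lo)/(hi-lo)*255,0,255).astype(np.uint8)
    return cv2.resize(i,None,fx=k,fy=k,interpolation=cv2.INTER_CUBIC)
cv2.imwrite('pics/m.png',np.hstack([up('side3',280,160,80,80,5),up('top3',400,280,80,80,5)]))
```

```text
mon right-low [array([ 0.821, -0.02 ,  0.08 ]), array([ 0.799, -0.025,  0.1  ]), array([ 0.778, -0.029,  0.12 ])] left-low [array([0.592, 0.328, 0.08 ]), array([0.576, 0.316, 0.1  ]), array([0.559, 0.304, 0.12 ])]
side3 row
[96, 96, 96, 96, 96, 95, 95, 95, 94, 93, 93, 92, 91, 90, 88, 87, 86, 92, 108, 117, 118, 118, 117, 116, 116, 117, 117, 117, 117, 117, 117, 117, 117, 117, 117, 117, 115, 106, 92, 97, 126, 142, 135, 119]
col [121, 88, 75, 99, 121, 121, 117, 117, 117, 117, 117, 117, 117, 118, 117, 117, 117, 116, 116, 117, 118, 119, 103, 77, 64, 63, 63, 64, 65, 64]
top0 row
[86, 86, 87, 87, 86, 86, 87, 90, 97, 106, 112, 115, 116, 116, 117, 116, 116, 116, 115, 116, 116, 116, 117, 117, 116, 115, 115, 115, 115, 115, 115, 115, 117, 117, 117, 117, 116, 115, 115, 115, 115, 115, 116, 116, 116, 117, 117, 117, 117, 116, 116, 116, 116, 114, 109, 100, 91, 86, 86, 86, 86, 86, 87, 87]
col [227, 196, 156, 126, 108, 95, 88, 87, 91, 102, 114, 119, 118, 117, 117, 117, 118, 117, 115, 116, 117, 116, 116, 116, 116, 116, 116, 116, 116, 116, 116, 117, 116, 117, 116, 116, 117, 116, 116, 115, 115, 116, 116, 115, 115, 115, 117, 118, 116, 109, 98, 89, 86, 86, 86, 86, 87, 87, 86, 86, 87, 87]
top3 row
[86, 87, 87, 87, 87, 86, 88, 90, 97, 106, 113, 115, 116, 117, 117, 115, 115, 116, 116, 116, 117, 117, 116, 115, 114, 115, 116, 116, 116, 116, 116, 116, 116, 116, 117, 117, 117, 116, 116, 116, 117, 116, 117, 116, 115, 116, 117, 117, 117, 117, 116, 116, 115, 112, 108, 100, 92, 87, 85, 85, 86, 86, 87, 87]
col [228, 197, 157, 126, 106, 94, 88, 86, 90, 102, 114, 118, 118, 117, 117, 117, 117, 116, 115, 115, 116, 116, 116, 116, 116, 117, 118, 117, 116, 115, 115, 116, 116, 115, 115, 116, 116, 116, 116, 116, 116, 116, 115, 116, 117, 116, 117, 118, 117, 109, 97, 89, 86, 84, 85, 86, 87, 87, 86, 86, 86, 86]
```

View pics/m.png

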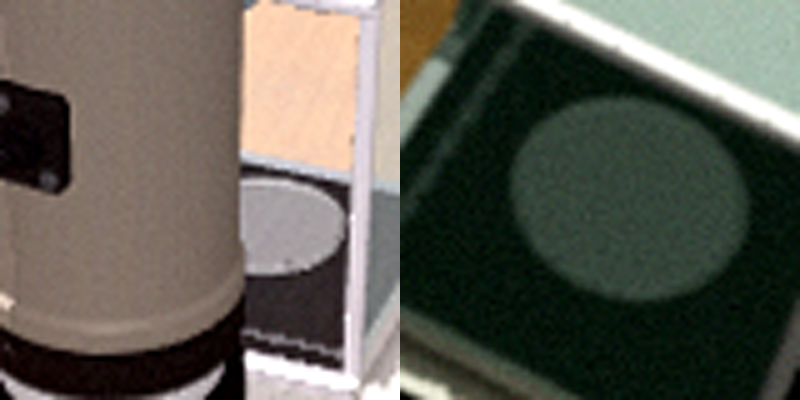

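The top crop shows the whole pan, centre about (630,198) in crop → (526... full (446,319.6)); in the side crop the arm hides its left half. Fit it on the top view by a band mask.

Run:
```python
from h import *
def fit(f,n,box,lo,hi):
    im=cv2.imread(f'pics/{f}.png');x,y,w,h=box;g=cv2.GaussianBlur(cv2.cvtColor(im,6),(3,3),0)[y:y+h,x:x+w]
    m=cv2.morphologyEx(cv2.inRange(g,lo,hi),cv2.MORPH_OPEN,np.ones((5,5)))
    c=max(cv2.findContours(m,0,1)[0],key=cv2.contourArea);e=cv2.fitEllipse(cv2.convexHull(c));uv=np.array(e[0])+(x,y)
    th=np.linspace(0,6.28,60);C=onz(n,uv,.069);Q=proj(n,C+.04*np.c_[np.cos(th),np.sin(th),0*th])
    print(f,uv.round(1),np.round(e[1],1),round(e[2]),'expect',[np.round(k,1) for k in cv2.fitEllipse(Q.astype(np.float32))],C.round(4))
    return uv
t=fit('top0','top',(414,290,64,62),101,125);fit('top3','top',(414,290,64,62),101,125)
s=fit('side2','side',(305,185,50,40),104,135);s=fit('side0','side',(305,185,50,40),104,135)
```

```text
top0 [445.3 319.2] [39.7 47.6] 109 expect [array([445.2, 319.6]), array([37.3, 46.3]), np.float64(107.8)] [ 0.5016 -0.1552  0.069 ]
top3 [445.3 319.2] [39.7 47.6] 108 expect [array([445.3, 319.6]), array([37.3, 46.3]), np.float64(107.8)] [ 0.5016 -0.1553  0.069 ]
side2 [331.6 204.7] [17.7 31.8] 92 expect [array([331.6, 204.9]), array([17.4, 32.7]), np.float64(91.1)] [ 0.5017 -0.1539  0.069 ]
side0 [330.3 199.3] [32.6 36.9] 153 expect [array([330.3, 199.5]), array([16.7, 32.1]), np.float64(90.9)] [ 0.5108 -0.1777  0.069 ]
```

```bash
python3 -c "
from h import *
go(.541,.162,.13,-7.2)"
```

```text
t 9.15 tcp [0.4428 0.2674 0.1383] F [ 0.8  0.7 -3. ] open 0.023 g 59.3 delta [-118.2   82.3    8.2] twist [-0.1  0.  15.4]
```

```bash
python3 -m pendant '{"delta_pos":[[-10,15,0],[-35,35,0],[-65,60,4],[-95,75,8],[-118,82,8]],"twist":[[0,0,3],[0,0,7],[0,0,11],[0,0,15.4],[0,0,15.4]],"hand":[0,0,0,0,0]}'
python3 -m pendant '{"delta_pos":[[0,0,0],[0,0,0],[0,0,0],[0,0,0],[0,0,0]],"twist":[[0,0,0],[0,0,0],[0,0,0],[0,0,0],[0,0,0]],"hand":[0,0,0,0,0]}'
python3 - <<'E'
from h import *
go(.541,.162,.096,-7.2)
p=get_state()['tcp_pos']
d=-np.array([.1253,.9921,0]);tip=p+d*.204-[0,0,.0308]; l=np.array([.9921,-.1253,0])
for n in("side","top"):
    cv2.imwrite(f"pics/{n}4.png",viewer.snapshot(n)); print(n,proj(n,[tip,tip+l*.0155+[0,0,.006],tip-l*.0155+[0,0,.006]]).round(1).tolist())
def up(f,x,y,w,h,k): 
    return cv2.resize(cv2.imread(f'pics/{f}.png')[y:y+h,x:x+w],None,fx=k,fy=k,interpolation=cv2.INTER_CUBIC)
cv2.imwrite('pics/m4.png',np.hstack([up('side4',270,150,100,150,4),up('top4',330,230,100,150,4)]))
E
```

```text
t: 9.78
tcp_pos: [0.5427, 0.1588, 0.1293]
eef_rot: [0.001, 0.752, 0.659, -0.002]
force: [-0.2, 0.1, -2.6]
opening: 0.0232
grasp_force: 59.2
t: 10.4
tcp_pos: [0.5413, 0.1631, 0.1314]
eef_rot: [-0.0, 0.75, 0.661, 0.0]
force: [-0.3, 1.3, -3.3]
opening: 0.0228
grasp_force: 59.3
t 10.4 tcp [0.5413 0.1631 0.1314] F [-0.3  1.3 -3.3] open 0.0228 g 59.3 delta [-1.1 -0.2 35.4] twist [ 0. -0.  0.]
side [[313.3, 218.3], [306.9, 214.5], [319.8, 217.5]]
top [[388.5, 279.3], [393.0, 271.4], [384.5, 283.1]]
```

View pics/m4.png

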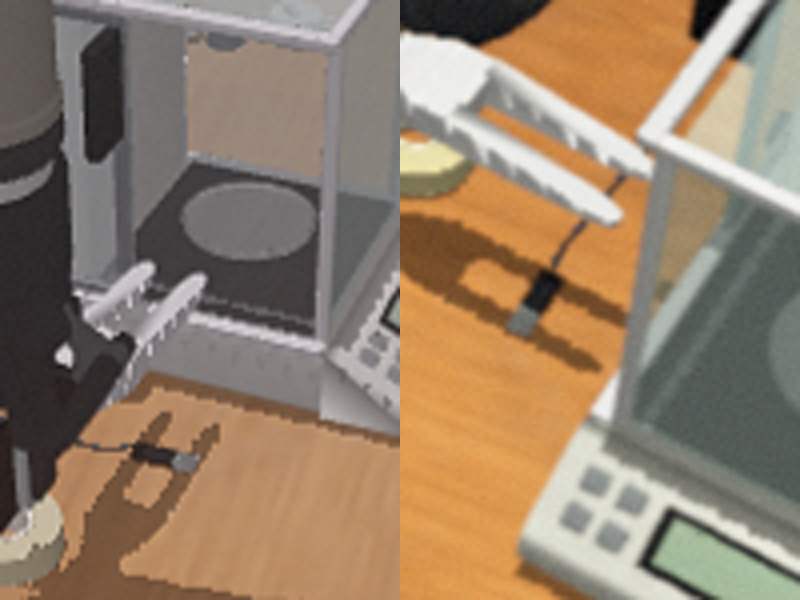

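Side crop: tine tips at (150,268),(200,280); top crop: (645,170),(615,215). Triangulating.

Run:
```python
from h import *
b=np.array([[.9921,-.1253,0],[.1253,.9921,0],[0,0,1]]);o=b.T@[.5165,-.0904,.055]
for a,c in (((149,265),(649,170)),((202,276),(619,217))):
    x,e=tri((a[0]/4+270,a[1]/4+150),((c[0]-400)/4+330,c[1]/4+230));print('tip in chamber axes',b@(x-o),e)
print('tcp',b@(get_state()['tcp_pos']-o))
```

```text
tip in chamber axes [0.01474604 0.11685879 0.04814148] 0.0008539552803183091
tip in chamber axes [-0.01595127  0.11539361  0.04810009] 0.001831860207642297
tcp [2.97574016e-04 3.19683106e-01 7.64207168e-02]
```

```bash
python3 -m pendant '{"delta_pos":[[-10,0,10],[-25,0,20],[-40,0,30],[-56,0,38],[-56,0,39]],"twist":[[0,0,0],[0,0,0],[0,0,0],[0,0,0],[0,0,0]],"hand":[0,0,0,0,0]}'
python3 -m pendant '{"delta_pos":[[0,0,1],[0,0,2],[0,0,3],[0,0,4],[0,0,4]],"twist":[[0,0,0],[0,0,0],[0,0,0],[0,0,0],[0,0,0]],"hand":[0,0,0,0,0]}'
cat > r.py <<'E'
from h import *
s=get_state();b=np.array([[.9921,-.1253,0],[.1253,.9921,0],[0,0,1]]);o=b.T@[.5165,-.0904,.055]
t=b@(s['tcp_pos']-o);print('tcp in chamber mm',(t*1e3).round(1),'tip y',round(t[1]*1e3-204,1),'force bal',(b@s['force']).round(1),'torque',(b@s['torque']).round(2),s['t'])
E
python3 r.py
```

```text
t: 11.12
tcp_pos: [0.5337, 0.1038, 0.0915]
eef_rot: [0.0, 0.752, 0.659, -0.001]
force: [0.1, 0.1, -2.8]
opening: 0.0227
grasp_force: 59.2
t: 11.75
tcp_pos: [0.5344, 0.107, 0.0882]
eef_rot: [-0.0, 0.75, 0.661, -0.0]
force: [0.7, 0.8, -3.2]
opening: 0.0232
grasp_force: 59.2
tcp in chamber mm [  0.3 263.5  33.2] tip y 59.5 force bal [ 0.6  0.9 -3.2] torque [ 0.09 -0.02 -0.05] 11.75
```

```bash
python3 -m pendant '{"delta_pos":[[0,0,1],[0,0,1.5],[0,0,2],[0,0,2.5],[0,0,2.5]],"twist":[[0,0,0],[0,0,0],[0,0,0],[0,0,0],[0,0,0]],"hand":[0,0,0,0,0]}'
python3 r.py
python3 -m pendant '{"delta_pos":[[0,0,0.5],[0,0,1],[0,0,1],[0,0,1],[0,0,1]],"twist":[[0,0,0],[0,0,0],[0,0,0],[0,0,0],[0,0,0]],"hand":[0,0,0,0,0]}'
python3 r.py
```

```text
t: 12.38
tcp_pos: [0.5345, 0.1069, 0.0858]
eef_rot: [0.0, 0.75, 0.661, 0.0]
force: [0.7, 0.1, -2.6]
opening: 0.0229
grasp_force: 59.3
tcp in chamber mm [  0.4 263.4  30.8] tip y 59.4 force bal [ 0.7  0.2 -2.6] torque [ 0.08  0.01 -0.04] 12.375
t: 13.0
tcp_pos: [0.5345, 0.1069, 0.0849]
eef_rot: [0.0, 0.75, 0.661, 0.0]
force: [0.1, -0.2, -1.8]
opening: 0.0234
grasp_force: 59.5
tcp in chamber mm [  0.4 263.4  29.9] tip y 59.4 force bal [ 0.1 -0.2 -1.8] torque [-0.09  0.04 -0.07] 13.0
```

```bash
python3 -m pendant '{"delta_pos":[[-8,0,0],[-16,0,0],[-24,0,0],[-30,0,0.5],[-30,0,1]],"twist":[[0,0,0],[0,0,0],[0,0,0],[0,0,0],[0,0,0]],"hand":[0,0,0,0,0]}'
python3 r.py
python3 -m pendant '{"delta_pos":[[-5,0,0],[-10,0,0],[-15,0,0],[-18,0,0],[-18,0,0]],"twist":[[0,0,0],[0,0,0],[0,0,0],[0,0,0],[0,0,0]],"hand":[0,0,0,0,0]}'
python3 r.py
python3 - <<'E'
from h import *
for n in("side","top"): cv2.imwrite(f"pics/{n}5.png",viewer.snapshot(n))
def up(f,x,y,w,h,k): 
    return cv2.resize(cv2.imread(f'pics/{f}.png')[y:y+h,x:x+w],None,fx=k,fy=k,interpolation=cv2.INTER_CUBIC)
cv2.imwrite('pics/m5.png',np.hstack([up('side5',280,170,80,80,5),up('top5',370,270,80,80,5)]))
E
```

```text
t: 13.62
tcp_pos: [0.5307, 0.0754, 0.084]
eef_rot: [0.001, 0.751, 0.66, -0.0]
force: [-1.2, -1.8, -0.5]
opening: 0.023
grasp_force: 59.7
tcp in chamber mm [  0.6 231.7  29. ] tip y 27.7 force bal [-1.  -2.  -0.5] torque [-0.64 -0.01  0.02] 13.625
t: 14.25
tcp_pos: [0.5286, 0.0587, 0.084]
eef_rot: [0.0, 0.751, 0.661, 0.0]
force: [0.3, 2.7, 3.1]
opening: 0.0228
grasp_force: 60.0
tcp in chamber mm [  0.6 214.8  29. ] tip y 10.8 force bal [-0.1  2.8  3.1] torque [-0.19 -0.06  0.04] 14.25
```

View pics/m5.png

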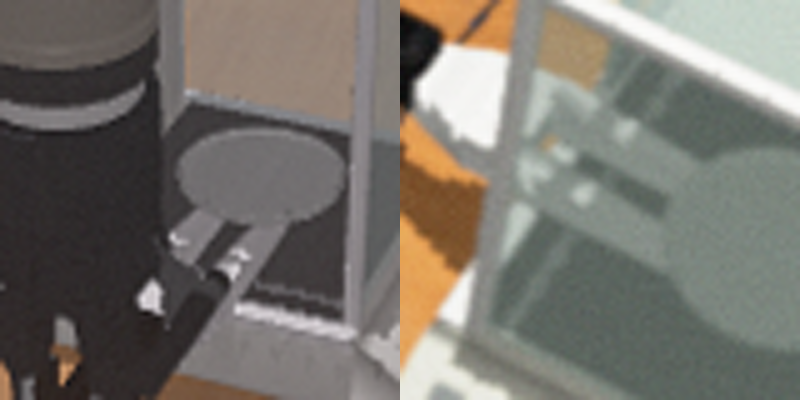

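The tines sit flat on the floor, both going under the near side of the pan (crop (205,220) and (275,230)), slot heading for its centre. Push on.

```bash
python3 -m pendant '{"delta_pos":[[-3,0,0],[-6,0,0],[-9,0,0],[-12,0,0],[-12,0,0]],"twist":[[0,0,0],[0,0,0],[0,0,0],[0,0,0],[0,0,0]],"hand":[0,0,0,0,0]}'
python3 r.py
python3 -m pendant '{"delta_pos":[[-2,0,0],[-4,0,0],[-6,0,0],[-8,0,0],[-8,0,0]],"twist":[[0,0,0],[0,0,0],[0,0,0],[0,0,0],[0,0,0]],"hand":[0,0,0,0,0]}'
python3 r.py
```

```text
t: 14.98
tcp_pos: [0.5271, 0.0504, 0.0842]
eef_rot: [-0.001, 0.75, 0.661, 0.002]
force: [-0.3, 7.1, 4.1]
opening: 0.0228
grasp_force: 60.1
tcp in chamber mm [2.000e-01 2.064e+02 2.920e+01] tip y 2.4 force bal [-1.1  7.   4.1] torque [ 1.01  0.14 -0.12] 14.975
t: 15.6
tcp_pos: [0.5267, 0.044, 0.0845]
eef_rot: [-0.002, 0.75, 0.662, 0.003]
force: [0.5, 9.8, 4.1]
opening: 0.0228
grasp_force: 60.2
tcp in chamber mm [  0.6 200.1  29.5] tip y -3.9 force bal [-0.8  9.7  4.1] torque [ 1.51  0.06 -0.05] 15.6
```

```bash
python3 -m pendant '{"delta_pos":[[-2,0,0],[-4,0,0],[-6,0,0],[-8,0,0],[-8,0,0]],"twist":[[0,0,0],[0,0,0],[0,0,0],[0,0,0],[0,0,0]],"hand":[0,0,0,0,0]}'
python3 r.py
python3 -m pendant '{"delta_pos":[[-1,0,0],[-2,0,0],[-3,0,0],[-3,0,0],[-3,0,0]],"twist":[[0,0,0],[0,0,0],[0,0,0],[0,0,0],[0,0,0]],"hand":[0,0,0,0,0]}'
python3 r.py
python3 - <<'E'
from h import *
for n in("side","top"): cv2.imwrite(f"pics/{n}6.png",viewer.snapshot(n))
def fit(f,n,box,lo,hi):
    im=cv2.imread(f'pics/{f}.png');x,y,w,h=box;g=cv2.GaussianBlur(cv2.cvtColor(im,6),(3,3),0)[y:y+h,x:x+w]
    print(f,'col',g[:,w//2].tolist())
for f in('side2','side5','side6'): fit(f,'side',(320,188,24,36),104,135)
for f in('top3','top6'): fit(f,'top',(434,290,30,62),104,135)
c=b=None
P=np.array([.5017,-.1545,.069])
for z in(0,.003): print('pan rows', proj('side',P+[0,0,z])[0].round(2),proj('top',P+[0,0,z])[0].round(2))
def up(f,x,y,w,h,k): 
    return cv2.resize(cv2.imread(f'pics/{f}.png')[y:y+h,x:x+w],None,fx=k,fy=k,interpolation=cv2.INTER_CUBIC)
cv2.imwrite('pics/m6.png',np.hstack([up('side6',280,170,80,80,5),up('top6',370,270,80,80,5)]))
E
```

```text
t: 16.23
tcp_pos: [0.526, 0.0361, 0.0847]
eef_rot: [-0.002, 0.75, 0.662, 0.003]
force: [0.9, 10.9, 4.9]
opening: 0.0233
grasp_force: 60.3
tcp in chamber mm [  0.8 192.1  29.7] tip y -11.9 force bal [-0.4 10.9  4.9] torque [ 1.51  0.05 -0.06] 16.225
t: 16.85
tcp_pos: [0.5257, 0.0335, 0.0847]
eef_rot: [-0.002, 0.749, 0.662, 0.003]
force: [1.4, 10.9, 5.3]
opening: 0.0229
grasp_force: 60.3
tcp in chamber mm [  0.8 189.5  29.7] tip y -14.5 force bal [-0.  11.   5.3] torque [ 1.59  0.06 -0.01] 16.85
side2 col [43, 43, 43, 43, 44, 43, 48, 69, 96, 109, 112, 112, 113, 113, 112, 112, 113, 113, 113, 112, 112, 111, 111, 112, 113, 113, 99, 73, 61, 61, 61, 61, 61, 62, 62, 61]
side5 col [138, 138, 136, 133, 116, 85, 72, 94, 116, 116, 111, 112, 113, 112, 112, 113, 113, 113, 112, 112, 112, 111, 111, 111, 113, 114, 114, 118, 123, 124, 124, 124, 121, 116, 104, 86]
side6 col [137, 137, 135, 132, 115, 89, 91, 113, 116, 111, 111, 112, 112, 112, 112, 112, 112, 111, 111, 111, 110, 110, 111, 113, 114, 116, 121, 125, 125, 125, 124, 122, 118, 107, 88, 71]
top3 col [239, 234, 212, 175, 140, 116, 99, 90, 89, 94, 105, 114, 117, 117, 117, 116, 116, 115, 115, 115, 116, 116, 116, 116, 116, 116, 116, 116, 116, 115, 116, 117, 117, 116, 115, 116, 116, 116, 117, 116, 116, 116, 116, 116, 116, 116, 116, 117, 116, 109, 97, 89, 87, 87, 87, 86, 86, 86, 87, 86, 86, 85]
top6 col [248, 246, 231, 198, 163, 137, 118, 107, 109, 121, 132, 137, 137, 135, 134, 133, 133, 133, 133, 132, 132, 133, 134, 134, 134, 134, 134, 134, 135, 135, 136, 136, 134, 134, 134, 133, 134, 134, 134, 134, 135, 134, 133, 134, 134, 135, 135, 132, 124, 113, 104, 102, 102, 101, 101, 101, 101, 102, 101, 100, 101, 102]
pan rows [331.6  204.56] [444.88 318.98]
pan rows [331.62 203.52] [445.18 318.02]
```

View pics/m6.png

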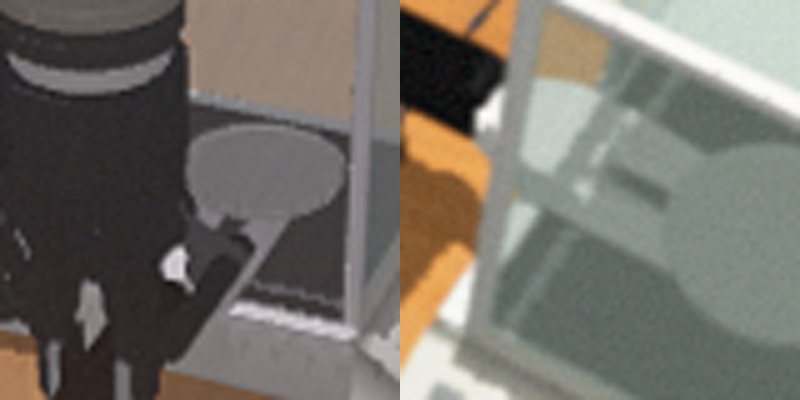

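The pan edge has risen by 1.0 px in the top view, i.e. about 3 mm of lift, and the fork is flat and astride. Hold once, then hand in.

```bash
python3 -m pendant '{"delta_pos":[[0,0,0],[0,0,0],[0,0,0],[0,0,0],[0,0,0]],"twist":[[0,0,0],[0,0,0],[0,0,0],[0,0,0],[0,0,0]],"hand":[0,0,0,0,0]}'
python3 r.py; python3 -c "
from rig import job; print(job.job_done())"
```

```text
t: 17.58
tcp_pos: [0.5257, 0.0335, 0.0847]
eef_rot: [-0.002, 0.749, 0.662, 0.003]
force: [1.8, 9.2, 5.5]
opening: 0.0228
grasp_force: 60.3
tcp in chamber mm [  0.8 189.5  29.7] tip y -14.5 force bal [0.6 9.3 5.5] torque [ 1.61  0.06 -0.05] 17.575
the job is handed in; nothing more can be done
None
```

I handed the job in at about 17.6 s with the door open at its stop and the wedge still gripped, flat and astride the stem; the pan is about 3 mm off its seat, estimated from its 1-pixel rise in the top view, and no verdict came back.

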